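# Draw a two-part moulded globe shut with a turnbuckle clamp

### The arm

A 6-joint arm with a two-finger parallel gripper is mounted at the origin on the work surface. World frame = base frame: x ahead of the robot, y to its left, z up, the work surface at z = 0. Lengths are in m, angles in degrees, forces in N, time in s.
With the tool pointing down it reaches from about 0.3 to 0.75 m from the base axis. Payload 8.5 kg.
Tool frame: the origin (TCP) lies between the finger pads; the fingertips stand 17 mm ahead of it and the grasp point (between the pads) lies 2 mm behind it (env.tip_reach is the distance from the TCP to the fingertips, in m); z points along the fingers, y is the line along which they close (so a half turn about z gives the same grasp; the last joint's range is limited). The gripper opens to 85 mm and grips with 20 to 120 N. Pads are 22 mm wide; open, the fingers measure 114 mm over their backs; the gripper's body (76 mm by 85 mm) begins 54 mm behind the grasp point. The pads swing forward as they close: fully open they stand 13 mm farther back than shut.
Start: joints at [-84.414, 21.807, 74.336, -0, 83.858, -12.336], TCP at [0.169, -0.523, 0.248] pointing down, gripper open.
Joint ranges: [-178.18, 178.18], [-50.72, 133.34], [12.68, 142.11], [-81.47, 261.47], [9.98, 163.14], [-165.26, 165.26]. Speed limits (degrees/s): [136.94, 136.94, 180, 180, 180, 180].

### API

Orientations are given as a 3x3 rotation matrix whose columns are the frame's x, y, z axes.
In Python, from rig import env, viewer gives the robot as it stands.
- The arm moves only by the tool move_arm, never from a script. Its argument "motion" is a list of rows, each a list of 2 entries, a list of its own where there are three numbers: the shift along the tool's x, y, z normalised to -1 to 1, where 1 is 50 mm, then the turn, a rotation vector about the tool's x, y, z normalised to -1 to 1, where 1 is 8 degrees. A call has 1 to 20 rows; each row shifts and turns the commanded pose from where the row before left it, along the tool's axes as they then stand; what a row does not reach is not made up. A row lasts 1/10 s, in which the tool goes at most 50 mm and 8.59 degrees, less where a joint would pass 70% of its speed; a pose out of reach is approached as far as the arm can. A call with a number of a shift or a turn outside -1 to 1 is refused whole. A call with a gripper value outside its range is refused whole. "claw" is the closure, from 0 (fully open) to 1 (shut), set as the call begins (left out, the last holds). The fingers move at their own pace and stop on an object; "force" is the grip in N (left out, the last holds). Time passes only in rows, so rows that do not move let the fingers close. It gives the time, the measured TCP pose, the force, the opening and the grip force at its end, in the units of the state.
- env.observe(): the state, without advancing time (a new reading comes with each control period).
- viewer.get_image(name): name is "side" or "top"; returns a dict with "frame" (420x560x3 uint8, red, green, blue), "depth" (420x560 float32, m along the optical axis (not along the pixel's ray), 0 where there is no reading), "fx", "fy", "cx", "cy" (pixels), "eye" and "attitude" of the camera in the world. Camera axes: x right, y up, looking along -z (the intrinsics and any distortion apply to the point x, -y, -z); pixel columns grow to the right and rows downward; lengths in m; the calibration is good to about 2 mm. A picture is of the moment at which its call begins.
- env.close_job(): hands the job in; it is judged then, once.
The state is a dict: "time_s": time; "q": joint angles; "qvel": joint speeds; "joint_efforts": joint torques, N m; "position": TCP position; "tool_rot": TCP orientation; "ft_force": force on the tool from outside, world axes, zero at the start; "wrist_torque": the same for the moment, N m; "grip_width": finger opening in m; "gripper_force": force on a finger pad.
Only numpy, scipy, OpenCV 4.12 (cv2) and the standard library are available. Lean on these libraries where they do the work, as an engineer would, in place of code of your own. Each camera call takes 0.05 s, during which the arm holds its last target. There are 200 camera calls.

### The job

The two halves of the white globe in the clamping rig still stand apart. Turn the turnbuckle by its red grips, the side away from the globe going up, until the halves meet and are pressed firmly together by feel, without over-tightening, which would crack them. Then let go, and leave the jar, the bottle and the cup around the rig where they stand.

Things in the scene. Friction and masses are not known exactly. Their poses are not given: they have to be found in the camera images.
- rig: Clamping rig: plywood board 360 x 350 x 20 mm fixed to the bench; origin at bench height. Its y runs along the turnbuckle, roughly away from the robot; its x (roughly to the robot's right) points from the turnbuckle to the globe; z up. Two wooden cheeks slide on it along y, each with half a white globe (130 mm across, centre x = 150, z = 92 mm).
- axis_center (a point): Middle of the turnbuckle, on its axis of turning, which runs along the rig's y; at x = -20, y = 0, z = 135 mm in the rig's frame. Steel body 124 mm long, 34 mm thick, with two four-armed stars at y = +43 and -43 mm (10 mm thick, 48 mm hubs) that carry the red grips. Each radian of turn draws each cheek in by 3.2 mm.
- lamp_bar (a point): Point on the underside of a fixed lamp bar that runs along the rig's y over the turnbuckle, 15 mm to the globe's side of its axis: 30 mm wide, y = -116 to 184 mm, underside 300 and top 328 mm above the bench, on one 24 mm post at y = 172. It blocks a gripper pointing straight down at an upper grip; one leaning back by 30 to 40 degrees, away from the globe, gets there.
- rung0 (a point): Centre of a red grip (cylinder 24 mm thick, 74 mm long, parallel to the rig's y, spinning freely on its pin), 85 mm from the axis. Tightening is a positive turn about the rig's y: grips away from the globe (rig -x) go up, those on top go towards the globe. The start angle varies. Running free takes about 9 to 10 N at the grip; it stays where it is left, also under load.
- rung1 (a point): The same, next grip: a quarter turn ahead of rung0 in the tightening direction. The halves meet after about 1.3 to 3.8 rad (never under 1.1), so the grips have to be taken one after another.
- rung2 (a point): The same, opposite rung0.
- rung3 (a point): The same, opposite rung1.
- cheek_left: Wooden cheek at the rig's +y end with half of the globe on a foam rubber pad (20 N per mm); moves along the rig's y only, driven by the turnbuckle. Origin at its inner face, at bench height, x = 0 of the rig. Once the halves meet, the force needed at the grip rises by about 9.5 N per radian of further turn.
- cheek_right: Same at the -y end. How deep its half of the globe sits in it differs by several mm, so the cheeks' places do not tell when the halves meet. Right is about 5 N more at the grip than when running free (65 N between the halves); 2.2 N more (30 N) is too loose, 9 N more (120 N) cracks the globe.
- paint_jar_mid (a point): White paint jar, 76 mm diameter, 85 mm high, standing on the bench; point at its centre. Bystander.
- glue_bottle_mid (a point): White glue bottle with a yellow cap, 48 mm diameter, 120 mm high, standing; point at its centre. Bystander.
- mixing_cup_mid (a point): Grey mixing cup, 72 mm across the rim, 75 mm high, standing; point at its centre. Bystander.

How it is judged (in metres and radians):
On the way:
1. the halves of the globe have been drawn together until they touch (contact force between cheek_left and cheek_right above 3 N), for 0.1 s.
At the end, for the whole second after the job is handed in: The two halves press on each other with 30 to 120 N and stay so after the turnbuckle is let go; jar, bottle and cup are within 30 mm of where they stood (contact force between cheek_left and cheek_right between 30 and 120 N and distance of each of paint_jar_mid, glue_bottle_mid, mixing_cup_mid from where it was at the start of the episode below 0.03 m); the robot touches nothing.
It fails at once if the globe is over-tightened and cracks (more than 120 N between its halves) (contact force between cheek_left and cheek_right above 120 N).
It fails at once if jar, bottle or cup knocked over or pushed away (distance of any of paint_jar_mid, glue_bottle_mid, mixing_cup_mid from where it was at the start of the episode above 0.03 m or angle between any of paint_jar_mid, glue_bottle_mid, mixing_cup_mid's own z axis and vertical above 0.5 rad).
It also fails if it takes over 72 s, if anything falls off the work surface, if the arm or the gripper's body presses on something with over 40 N, if the wrist force passes 120 N, or if a joint passes its speed limit or range.

## Working session

There is one attempt and no reset: what is moved stays moved. The work goes in short steps, Python scripts to look and compute and a tool call to move; the robot and the scene stay as the last step left them, time stands still between calls to the robot, and variables do not carry over. Pictures are saved under pics/ and viewed, at most 10 in all, crops included, and the job is handed in when it is done.

Besides the shell and the picture viewer there is one more tool, called as name([rows], argument=value, ...), one row to a line, values as JSON. move_arm: Moves the arm, as the interface text tells. Scaled input: -1 to 1 covers 50 mm each way for a shift and 8 degrees each way for a turn. Its arguments: {"type":"object","properties":{"motion":{"type":"array","items":{"type":"array"}},"claw":{"type":"number"},"force":{"type":"number"}},"required":["motion"]}

```bash
ls; mkdir -p pics; python3 - <<'E'
from rig import env, viewer
import cv2,numpy as np
for n in("side","top"):
    d=viewer.get_image(n); cv2.imwrite(f"pics/{n}0.png",d["frame"][:,:,::-1]); np.savez(f"{n}0.npz",**d)
    print(n,d["fx"],d["cx"],d["cy"],np.round(d["eye"],3),np.round(d["attitude"],3).tolist())
s=env.observe(); print(s)
E
```

```text
pics
side 421.7649844269662 277.7560339003988 204.5669362924903 [0.309 0.478 1.113] [[-0.887, 0.401, -0.229], [-0.462, -0.769, 0.442], [0.001, 0.498, 0.867]]
top 389.17804118447384 279.83120313835207 202.53078792406296 [0.399 0.017 1.209] [[0.018, 0.987, -0.16], [-1.0, 0.019, 0.005], [0.008, 0.16, 0.987]]
{'time_s': 0.1, 'q': array([-8.44129545e+01,  2.18397745e+01,  7.43782601e+01, -1.25781070e-03,
        8.38585272e+01, -1.23357688e+01]), 'qvel': array([-0.01693766, -0.16930304, -0.18884338,  0.03225136, -0.09768341,
       -0.07270336]), 'joint_efforts': array([ 3.79838690e-03, -4.49219263e+01, -2.31659746e+01, -2.18981572e-04,
        3.65721884e-03, -1.84817827e-05]), 'position': array([ 0.16922424, -0.52307608,  0.24776138]), 'tool_rot': array([[ 9.51471237e-01,  3.07737652e-01, -1.51818291e-04],
       [ 3.07737576e-01, -9.51470347e-01,  1.32778290e-03],
       [ 2.64158188e-04, -1.31006743e-03, -9.99999107e-01]]), 'ft_force': array([-0.07350618,  0.17925517, -0.72256858]), 'wrist_torque': array([ 0.00728712, -0.03246476, -0.00290747]), 'gripper_force': 0.0, 'grip_width': 0.08514472109549279}
```

View pics/side0.png

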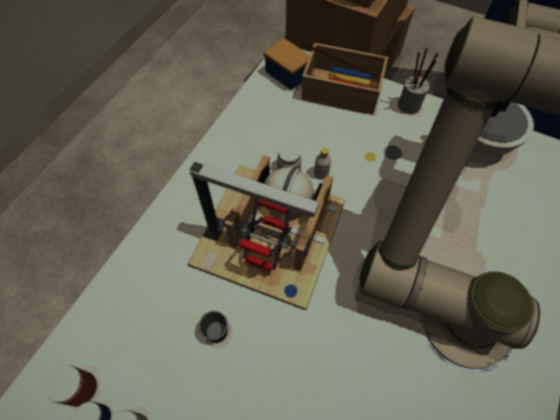

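View pics/top0.png

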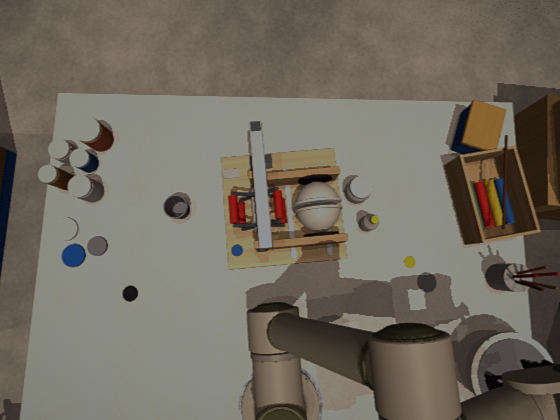

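```bash
cat > h.py <<'E'
import numpy as np,cv2
from rig import env,viewer
def cloud(d):
    h,w=d["depth"].shape; u,v=np.meshgrid(np.arange(w),np.arange(h)); z=d["depth"]
    p=np.stack([(u-d["cx"])/d["fx"]*z,-(v-d["cy"])/d["fy"]*z,-z],-1)
    return p@np.asarray(d["attitude"]).T+np.asarray(d["eye"])
def red(d):
    hsv=cv2.cvtColor(d["frame"],cv2.COLOR_RGB2HSV); h=hsv[...,0]
    return ((h<6)|(h>174))&(hsv[...,1]>170)&(hsv[...,2]>60)&(d["depth"]>0)
E
python3 - <<'E'
from h import *
for n in("top","side"):
    d=dict(np.load(n+"0.npz")); P=cloud(d)
    roi=(P[...,0]>.3)&(P[...,0]<.8)&(abs(P[...,1])<.3)
    b=roi&(abs(P[...,2]-.02)<.006)
    print(n,"board",[np.round(x,3) for x in cv2.minAreaRect(P[b][:,:2].astype(np.float32)*1000)])
    l=roi&(abs(P[...,2]-.328)<.008)
    print("bar",[np.round(x,1) for x in cv2.minAreaRect(P[l][:,:2].astype(np.float32)*1000)],np.median(P[l][:,2]))
    g=roi
    m=(red(d)&roi).astype(np.uint8); k,L,S,C=cv2.connectedComponentsWithStats(m)
    for i in range(1,k):
        if S[i,4]>15:
            q=P[L==i]; print(S[i],np.round(q.mean(0),3),np.round(q.min(0),3),np.round(q.max(0),3))
E
python3 - <<'E'
import cv2
a=cv2.imread("pics/top0.png")[110:280,200:400];b=cv2.imread("pics/side0.png")[140:310,170:370]
cv2.imwrite("pics/c.png",cv2.resize(cv2.hconcat([a,b]),None,fx=2,fy=2,interpolation=2))
E
```

```text
top board [array([576.679,  30.52 ]), array([350.194, 537.708]), np.float64(6.417)]
bar [array([588. ,  60.4]), array([300. ,  30.1]), np.float64(6.3)] 0.3284610080467585
[273 190  14  34 310] [0.556 0.013 0.182] [ 0.521 -0.007  0.07 ] [0.595 0.031 0.218]
[229 195  17  29 377] [0.547 0.13  0.149] [0.508 0.112 0.014] [0.584 0.146 0.207]
side board [array([579.944,  27.689]), array([350.913, 541.688]), np.float64(6.324)]
bar [array([589.4,  61.5]), array([299.8,  32.2]), np.float64(6.3)] 0.3271613430175439
[259 200  29  13 125] [0.556 0.027 0.212] [0.509 0.015 0.199] [0.595 0.069 0.305]
[263 216  22  13 135] [0.563 0.009 0.091] [ 0.518 -0.035  0.018] [0.596 0.045 0.175]
[240 238  31  19 272] [0.545 0.14  0.197] [0.509 0.098 0.115] [0.598 0.152 0.205]
[246 254  27  17 184] [0.545 0.126 0.079] [0.51  0.095 0.018] [0.583 0.137 0.086]
```

View pics/c.png

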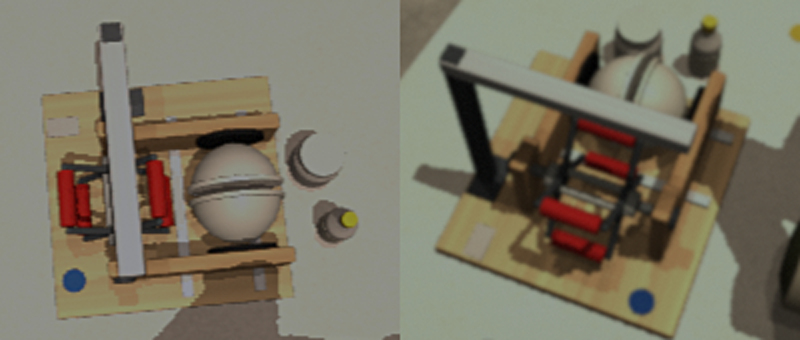

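```bash
cat >> h.py <<'E'
c,s=np.cos(np.radians(6.3)),np.sin(np.radians(6.3))
R=np.array([[s,c,0],[-c,s,0],[0,0,1]])   # columns rig x,y,z
A=np.array([.5531,.0722,.135])
def rungs(d):
    P=cloud(d); Q=(P-A)@R
    m=red(d)&(abs(Q[...,1])<.034)&(np.hypot(Q[...,0],Q[...,2])<.105)&(np.hypot(Q[...,0],Q[...,2])>.06)
    k,L,S,C=cv2.connectedComponentsWithStats(m.astype(np.uint8)); out=[]
    for i in range(1,k):
        if S[i,4]<30: continue
        q=Q[L==i]; p=np.median(q,0); e=(np.asarray(d["eye"])-A)@R-p; e[1]=0; p=p-.0095*e/np.linalg.norm(e)
        out.append((S[i,4],np.round(p*1000),round(np.degrees(np.arctan2(p[2],-p[0])),1),round(1000*np.hypot(p[0],p[2]))))
    return out
def lt(v): return np.round((np.asarray(v)),4)
def st():
    o=env.observe(); T=o["tool_rot"]; p=o["position"]-.002*T[:,2]; q=(p-A)@R
    F=o["ft_force"]@R
    tau=q[2]*F[0]-q[0]*F[2]
    print("t",o["time_s"],"grasp rig mm",np.round(q*1000,1),"ang",round(np.degrees(np.arctan2(q[2],-q[0])),1),"r",round(1000*np.hypot(q[0],q[2]),1),"F",np.round(F,2),"Ft@85 resist",round(-tau/.085,2),"w",round(o["grip_width"]*1000,1),"gf",o["gripper_force"])
    print("q",np.round(o["q"],1),"lean",round(np.degrees(np.arctan2((T.T[2]@R)[0],-(T.T[2]@R)[2])),1)); return o
E
python3 - <<'E'
from h import *
for n in("top","side"): 
    for r in rungs(dict(np.load(n+"0.npz"))): print(n,*r)
o=st()
tgt=A+R@np.array([-.13,0,.28]); print(tgt,o["tool_rot"].T@(np.array([*tgt[:2],.45])-o["position"]))
E
```

```text
top 280 [59. -2. 65.] 132.1 88
top 352 [-59.   1.  51.] 40.7 78
side 109 [51. -0. 65.] 128.1 83
side 124 [ 68.   2. -53.] -142.3 87
side 242 [-66.  -1.  55.] 40.0 86
side 167 [-52.  -2. -64.] -50.9 83
t 0.1 grasp rig mm [ 549.6 -446.9  114.8] ang 168.2 r 561.4 F [-0.19 -0.05 -0.72] Ft@85 resist -4.42 w 85.1 gf 0.0
q [-84.4  21.8  74.4  -0.   83.9 -12.3] lean -0.1
[0.53883454 0.20141492 0.415     ] [ 0.5746801  -0.57585365 -0.20133259]
```

move_arm([
  [[0, 0, -0.95], [0, 0, 0.3625]],
  [[0, 0, -0.95], [0, 0, 0.3625]],
  [[0, 0, -0.95], [0, 0, 0.3625]],
  [[0, 0, -0.95], [0, 0, 0.3625]],
  [[0.52, -0.8, 0], [0, 0, 0]],
  [[0.52, -0.8, 0], [0, 0, 0]],
  [[0.52, -0.8, 0], [0, 0, 0]],
  [[0.52, -0.8, 0], [0, 0, 0]],
  [[0.52, -0.8, 0], [0, 0, 0]],
  [[0.52, -0.8, 0], [0, 0, 0]],
  [[0.52, -0.8, 0], [0, 0, 0]],
  [[0.52, -0.8, 0], [0, 0, 0]],
  [[0.52, -0.8, 0], [0, 0, 0]],
  [[0.52, -0.8, 0], [0, 0, 0]],
  [[0.52, -0.8, 0], [0, 0, 0]],
  [[0.52, -0.8, 0], [0, 0, 0]],
  [[0.52, -0.8, 0], [0, 0, 0]],
  [[0.52, -0.8, 0], [0, 0, 0]],
  [[0.52, -0.8, 0], [0, 0, 0]],
  [[0.52, -0.8, 0], [0, 0, 0]],
])

```text
time_s: 2.1
position: [0.5126, 0.1607, 0.438]
tool_rot: [[0.994, 0.11, -0.001], [0.11, -0.994, -0.0], [-0.001, 0.0, -1.0]]
ft_force: [0.8, -1.5, -0.4]
grip_width: 0.0853
gripper_force: 0.0
```

```bash
python3 -c "
from h import *
st()"
```

```text
t 2.1 grasp rig mm [-92.4 -30.5 305. ] ang 73.1 r 318.7 F [ 1.56  0.59 -0.42] Ft@85 resist -5.13 w 85.3 gf 0.0
q [  4.8  17.4  50.6  -0.  112.   88.4] lean 0.0
```

move_arm([
  [[0.12, -0.4, 0], [-1, 0, 0]],
  [[0.12, -0.4, 0], [-1, 0, 0]],
  [[0.12, 0, 0], [-1, 0, 0]],
  [[0.12, 0, 0], [-1, 0, 0]],
  [[0.12, 0, 0], [-1, 0, 0]],
  [[0, -0.6, 0.5], [0, 0, 0]],
  [[0, -0.6, 0.5], [0, 0, 0]],
  [[0, -0.6, 0.5], [0, 0, 0]],
  [[0, 0, 0], [0, 0, 0]],
  [[0, 0, 0], [0, 0, 0]],
])

```text
time_s: 3.1
position: [0.5357, 0.222, 0.3212]
tool_rot: [[0.994, 0.084, 0.071], [0.11, -0.761, -0.639], [0.0, 0.643, -0.766]]
ft_force: [0.3, 0.3, 1.3]
grip_width: 0.0856
gripper_force: 0.0
```

```bash
python3 -c "
from h import *
st()"
```

```text
t 3.1 grasp rig mm [-152.1   -0.9  187.7] ang 51.0 r 241.6 F [-0.25  0.29  1.27] Ft@85 resist -1.72 w 85.6 gf 0.0
q [ 25.4  30.7  56.6 -38.8 104.2 103.1] lean 40.0
```

move_arm([
  [[0, -0.19, 0.5], [0, 0, 0]],
  [[0, -0.19, 0.6], [0, 0, 0]],
  [[0, 0, 0.6], [0, 0, 0]],
  [[0, 0, 0.5], [0, 0, 0]],
  [[0, 0, 0.5], [0, 0, 0]],
  [[0, 0, 0.46], [0, 0, 0]],
  [[0, 0, 0], [0, 0, 0]],
])

```text
time_s: 3.8
position: [0.5456, 0.134, 0.1877]
tool_rot: [[0.994, 0.083, 0.07], [0.108, -0.761, -0.64], [0.0, 0.643, -0.766]]
ft_force: [-0.8, 0.9, 0.2]
grip_width: 0.0853
gripper_force: 0.0
```

```bash
python3 -c "
from h import *
st()
d=viewer.get_image('side')
cv2.imwrite('pics/s1.png',cv2.resize(d['frame'][140:310,170:370,::-1],None,fx=3,fy=3,interpolation=2))"
```

```text
t 3.8 grasp rig mm [-63.5  -0.7  54.2] ang 40.5 r 83.5 F [-1.   -0.71  0.22] Ft@85 resist 0.47 w 85.3 gf 0.0
q [ 17.3  32.8  75.8 -39.5  82.7 110.4] lean 40.0
```

View pics/s1.png

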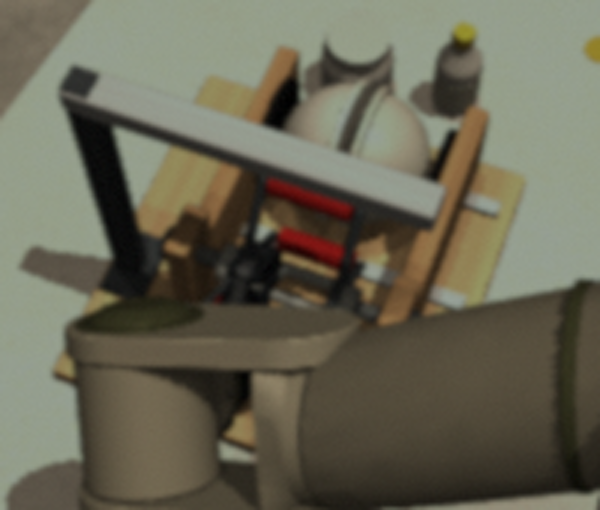

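The gripper (dark, around 250,270) is over the near upper grip; the arm hides the rest. Closing gently.

move_arm([
  [[0, 0, 0], [0, 0, 0]],
  [[0, 0, 0], [0, 0, 0]],
  [[0, 0, 0], [0, 0, 0]],
  [[0, 0, 0], [0, 0, 0]],
  [[0, 0, 0], [0, 0, 0]],
  [[0, 0, 0], [0, 0, 0]],
  [[0, 0, 0], [0, 0, 0]],
  [[0, 0, 0], [0, 0, 0]],
], claw=1, force=20)

```text
time_s: 4.65
position: [0.5451, 0.1358, 0.1875]
tool_rot: [[0.994, 0.084, 0.072], [0.11, -0.761, -0.639], [0.001, 0.643, -0.766]]
ft_force: [-1.4, 2.9, 4.8]
grip_width: 0.0233
gripper_force: 22.8
```

```bash
python3 -c "
from h import *
st()"
```

```text
t 4.65 grasp rig mm [-65.4  -1.   54. ] ang 39.5 r 84.8 F [-3.02 -1.03  4.81] Ft@85 resist -1.79 w 23.3 gf 22.82047212123871
q [ 17.5  32.8  75.8 -39.5  82.6 110.5] lean 40.0
```

move_arm([
  [[0, 0.147, -0.019], [0, 0, 0]],
  [[0, 0.148, -0.006], [0, 0, 0]],
  [[0, 0.148, 0.006], [0, 0, 0]],
  [[0, 0.147, 0.019], [0, 0, 0]],
])

```text
time_s: 5.05
position: [0.5474, 0.115, 0.2058]
tool_rot: [[0.994, 0.086, 0.072], [0.112, -0.764, -0.636], [0.001, 0.64, -0.769]]
ft_force: [-1.6, 13.6, 3.3]
grip_width: 0.0234
gripper_force: 23.3
```

```bash
python3 -c "
from h import *
st()"
```

```text
t 5.05 grasp rig mm [-44.4  -1.   72.3] ang 58.4 r 84.9 F [-13.66  -0.09   3.26] Ft@85 resist 9.92 w 23.4 gf 23.301225006580353
q [ 15.4  30.9  75.9 -39.6  82.7 107.6] lean 39.8
```

move_arm([
  [[0, 0.145, 0.032], [0, 0, 0]],
  [[0, 0.141, 0.045], [0, 0, 0]],
  [[0, 0.137, 0.057], [0, 0, 0]],
  [[0, 0.131, 0.068], [0, 0, 0]],
])

```text
time_s: 5.45
position: [0.5505, 0.0869, 0.2169]
tool_rot: [[0.994, 0.084, 0.073], [0.112, -0.763, -0.637], [0.002, 0.641, -0.767]]
ft_force: [-2.8, 10.9, 7.9]
grip_width: 0.0233
gripper_force: 23.5
```

```bash
python3 -c "
from h import *
st()"
```

```text
t 5.45 grasp rig mm [-16.2  -0.9  83.4] ang 79.0 r 85.0 F [-11.11  -1.61   7.95] Ft@85 resist 9.39 w 23.3 gf 23.49864274263382
q [ 12.7  29.5  76.6 -40.1  81.5 105.2] lean 39.9
```

move_arm([
  [[0, 0, 0], [0, 0, 0]],
  [[0, 0, 0], [0, 0, 0]],
  [[0, 0, 0], [0, 0, 0]],
])

```text
time_s: 5.75
position: [0.5506, 0.086, 0.2171]
tool_rot: [[0.994, 0.084, 0.072], [0.111, -0.761, -0.639], [0.002, 0.643, -0.766]]
ft_force: [-2.5, 3.7, 8.9]
grip_width: 0.023
gripper_force: 23.2
```

```bash
python3 -c "
from h import *
st()"
```

```text
t 5.75 grasp rig mm [-15.2  -0.9  83.6] ang 79.7 r 85.0 F [-3.97 -2.04  8.88] Ft@85 resist 2.31 w 23.0 gf 23.180699050426483
q [ 12.6  29.5  76.7 -40.3  81.6 105.2] lean 40.0
```

move_arm([
  [[0, 0, 0], [0, 0, 0]],
  [[0, 0, 0], [0, 0, 0]],
  [[0, 0, 0], [0, 0, 0]],
  [[0, 0, 0], [0, 0, 0]],
  [[0, 0, -0.4], [0, 0, 0]],
  [[0, 0, -0.8], [0, 0, 0]],
  [[0, -0.7, 0], [0, 0, 0]],
  [[0, -0.8, 0], [0, 0, 0]],
  [[0, -0.83, 0], [0, 0, 0]],
  [[0, 0, 0.4], [0, 0, 0]],
  [[0, 0, 0.6], [0, 0, 0]],
  [[0, 0, 0.5], [0, 0, 0]],
  [[0, 0, 0.33], [0, 0, 0]],
  [[0, 0, 0], [0, 0, 0]],
], claw=0)

```text
time_s: 7.15
position: [0.5423, 0.1529, 0.1153]
tool_rot: [[0.994, 0.086, 0.067], [0.108, -0.761, -0.64], [-0.004, 0.643, -0.765]]
ft_force: [-1.1, 0.5, 0.3]
grip_width: 0.085
gripper_force: 0.0
```

```bash
python3 -c "
from h import *
st()"
```

```text
t 7.15 grasp rig mm [-82.6  -1.9 -18.1] ang -12.4 r 84.6 F [-0.63 -1.03  0.32] Ft@85 resist -0.45 w 85.0 gf 0.0
q [ 19.1  38.3  78.9 -40.   77.3 117.1] lean 40.0
```

move_arm([
  [[0, 0, 0], [0, 0, 0]],
  [[0, 0, 0], [0, 0, 0]],
  [[0, 0, 0], [0, 0, 0]],
  [[0, 0, 0], [0, 0, 0]],
  [[0, 0, 0], [0, 0, 0]],
  [[0, 0, 0], [0, 0, 0]],
  [[0, 0, 0], [0, 0, 0]],
  [[0, 0, 0], [0, 0, 0]],
], claw=1)

```text
time_s: 7.95
position: [0.5431, 0.1539, 0.1178]
tool_rot: [[0.994, 0.084, 0.071], [0.11, -0.761, -0.64], [0.001, 0.644, -0.765]]
ft_force: [-1.2, -4.0, 5.6]
grip_width: 0.0233
gripper_force: 25.3
```

```bash
python3 -c "
from h import *
st()
for a in range(-60,46,5): 
  m=a+2.5; print(a+50,'[[0, %.3f, %.3f], [0, 0, 0]],'%(.1483*np.cos(np.radians(m)),.1483*np.sin(np.radians(m))))"
```

```text
t 7.95 grasp rig mm [-83.6  -1.  -15.6] ang -10.6 r 85.0 F [ 3.89 -1.67  5.59] Ft@85 resist -4.78 w 23.3 gf 25.292053520679474
q [ 19.2  38.1  78.8 -40.   77.4 117.1] lean 40.1
-10 [[0, 0.080, -0.125], [0, 0, 0]],
-5 [[0, 0.090, -0.118], [0, 0, 0]],
0 [[0, 0.100, -0.109], [0, 0, 0]],
5 [[0, 0.109, -0.100], [0, 0, 0]],
10 [[0, 0.118, -0.090], [0, 0, 0]],
15 [[0, 0.125, -0.080], [0, 0, 0]],
20 [[0, 0.132, -0.068], [0, 0, 0]],
25 [[0, 0.137, -0.057], [0, 0, 0]],
30 [[0, 0.141, -0.045], [0, 0, 0]],
35 [[0, 0.145, -0.032], [0, 0, 0]],
40 [[0, 0.147, -0.019], [0, 0, 0]],
45 [[0, 0.148, -0.006], [0, 0, 0]],
50 [[0, 0.148, 0.006], [0, 0, 0]],
55 [[0, 0.147, 0.019], [0, 0, 0]],
60 [[0, 0.145, 0.032], [0, 0, 0]],
65 [[0, 0.141, 0.045], [0, 0, 0]],
70 [[0, 0.137, 0.057], [0, 0, 0]],
75 [[0, 0.132, 0.068], [0, 0, 0]],
80 [[0, 0.125, 0.080], [0, 0, 0]],
85 [[0, 0.118, 0.090], [0, 0, 0]],
90 [[0, 0.109, 0.100], [0, 0, 0]],
95 [[0, 0.100, 0.109], [0, 0, 0]],
```

move_arm([
  [[0, 0.08, -0.125], [0, 0, 0]],
  [[0, 0.09, -0.118], [0, 0, 0]],
  [[0, 0.1, -0.109], [0, 0, 0]],
  [[0, 0.109, -0.1], [0, 0, 0]],
  [[0, 0.118, -0.09], [0, 0, 0]],
])

```text
time_s: 8.45
position: [0.5431, 0.1533, 0.1529]
tool_rot: [[0.994, 0.086, 0.071], [0.111, -0.763, -0.637], [-0.001, 0.641, -0.768]]
ft_force: [3.9, 2.2, -10.5]
grip_width: 0.023
gripper_force: 24.6
```

```bash
python3 -c "
from h import *
st()"
```

```text
t 8.45 grasp rig mm [-83.   -1.1  19.4] ang 13.2 r 85.2 F [ -1.79   4.08 -10.52] Ft@85 resist 10.68 w 23.0 gf 24.581439793109894
q [ 19.1  35.6  76.9 -39.3  80.6 114. ] lean 39.9
```

move_arm([
  [[0, 0.125, -0.08], [0, 0, 0]],
  [[0, 0.132, -0.068], [0, 0, 0]],
  [[0, 0.137, -0.057], [0, 0, 0]],
  [[0, 0.141, -0.045], [0, 0, 0]],
])

```text
time_s: 8.85
position: [0.5444, 0.1415, 0.1807]
tool_rot: [[0.994, 0.085, 0.072], [0.112, -0.763, -0.636], [0.001, 0.641, -0.768]]
ft_force: [3.0, 8.3, -6.7]
grip_width: 0.0228
gripper_force: 25.1
```

```bash
python3 -c "
from h import *
st()"
```

```text
t 8.85 grasp rig mm [-71.1  -1.   47.2] ang 33.6 r 85.4 F [-7.97  3.87 -6.74] Ft@85 resist 10.06 w 22.8 gf 25.133141577243805
q [ 18.   33.4  76.  -39.3  82.3 111.2] lean 39.8
```

move_arm([
  [[0, 0.145, -0.032], [0, 0, 0]],
  [[0, 0.147, -0.019], [0, 0, 0]],
  [[0, 0.148, -0.006], [0, 0, 0]],
  [[0, 0.148, 0.006], [0, 0, 0]],
])

```text
time_s: 9.25
position: [0.5467, 0.1211, 0.2023]
tool_rot: [[0.994, 0.085, 0.073], [0.112, -0.763, -0.636], [0.002, 0.64, -0.768]]
ft_force: [0.4, 10.9, -1.7]
grip_width: 0.0227
gripper_force: 25.7
```

```bash
python3 -c "
from h import *
st()"
```

```text
t 9.25 grasp rig mm [-50.6  -1.   68.9] ang 53.7 r 85.4 F [-10.78   1.64  -1.72] Ft@85 resist 9.76 w 22.7 gf 25.726659893989563
q [ 16.   31.3  75.8 -39.6  82.8 108.3] lean 39.8
```

move_arm([
  [[0, 0.147, 0.019], [0, 0, 0]],
  [[0, 0.145, 0.032], [0, 0, 0]],
  [[0, 0.141, 0.045], [0, 0, 0]],
])

```text
time_s: 9.55
position: [0.5489, 0.1014, 0.2132]
tool_rot: [[0.994, 0.084, 0.074], [0.112, -0.763, -0.637], [0.003, 0.641, -0.767]]
ft_force: [-0.8, 12.0, 2.3]
grip_width: 0.0232
gripper_force: 26.0
```

```bash
python3 -c "
from h import *
st()"
```

```text
t 9.55 grasp rig mm [-30.7  -1.   79.7] ang 68.9 r 85.5 F [-12.01   0.49   2.29] Ft@85 resist 10.44 w 23.2 gf 25.954009294509888
q [ 14.1  30.1  76.2 -39.9  82.3 106.4] lean 39.9
```

move_arm([
  [[0, 0.137, 0.057], [0, 0, 0]],
  [[0, 0.132, 0.068], [0, 0, 0]],
])

```text
time_s: 9.75
position: [0.5505, 0.0869, 0.2174]
tool_rot: [[0.994, 0.083, 0.074], [0.112, -0.763, -0.637], [0.003, 0.642, -0.767]]
ft_force: [-1.3, 11.3, 3.2]
grip_width: 0.0232
gripper_force: 26.0
```

```bash
python3 -c "
from h import *
st()"
```

```text
t 9.75 grasp rig mm [-16.2  -1.   84. ] ang 79.1 r 85.5 F [-11.33  -0.07   3.23] Ft@85 resist 10.58 w 23.2 gf 26.02581024169922
q [ 12.7  29.4  76.6 -40.2  81.5 105.2] lean 39.9
```

move_arm([
  [[0, 0, 0], [0, 0, 0]],
  [[0, 0, 0], [0, 0, 0]],
  [[0, 0, 0], [0, 0, 0]],
  [[0, 0, 0], [0, 0, 0]],
  [[0, 0, -0.4], [0, 0, 0]],
  [[0, 0, -0.8], [0, 0, 0]],
  [[0, -0.7, 0], [0, 0, 0]],
  [[0, -0.8, 0], [0, 0, 0]],
  [[0, -0.82, 0], [0, 0, 0]],
  [[0, 0, 0.4], [0, 0, 0]],
  [[0, 0, 0.6], [0, 0, 0]],
  [[0, 0, 0.5], [0, 0, 0]],
  [[0, 0, 0.33], [0, 0, 0]],
  [[0, 0, 0], [0, 0, 0]],
], claw=0)

```text
time_s: 11.15
position: [0.5423, 0.1526, 0.1152]
tool_rot: [[0.994, 0.086, 0.067], [0.109, -0.761, -0.64], [-0.004, 0.644, -0.765]]
ft_force: [-0.6, 0.1, -0.5]
grip_width: 0.085
gripper_force: 0.0
```

move_arm([
  [[0, 0, 0], [0, 0, 0]],
  [[0, 0, 0], [0, 0, 0]],
  [[0, 0, 0], [0, 0, 0]],
  [[0, 0, 0], [0, 0, 0]],
  [[0, 0, 0], [0, 0, 0]],
  [[0, 0, 0], [0, 0, 0]],
  [[0, 0, 0], [0, 0, 0]],
  [[0, 0, 0], [0, 0, 0]],
], claw=1)

```text
time_s: 11.95
position: [0.5431, 0.1536, 0.1175]
tool_rot: [[0.994, 0.084, 0.071], [0.11, -0.761, -0.64], [0.001, 0.644, -0.765]]
ft_force: [-1.4, -3.7, 6.5]
grip_width: 0.0229
gripper_force: 25.0
```

```bash
python3 -c "
from h import *
st()"
```

```text
t 11.95 grasp rig mm [-83.3  -1.  -15.9] ang -10.8 r 84.8 F [ 3.56 -1.81  6.52] Ft@85 resist -5.72 w 22.9 gf 24.96032953262329
q [ 19.2  38.2  78.8 -40.   77.3 117.1] lean 40.1
```

move_arm([
  [[0, 0.08, -0.125], [0, 0, 0]],
  [[0, 0.09, -0.118], [0, 0, 0]],
  [[0, 0.1, -0.109], [0, 0, 0]],
])

```text
time_s: 12.25
position: [0.5428, 0.155, 0.1373]
tool_rot: [[0.994, 0.086, 0.07], [0.111, -0.763, -0.637], [-0.002, 0.641, -0.767]]
ft_force: [4.6, -2.9, -12.4]
grip_width: 0.0233
gripper_force: 23.8
```

```bash
python3 -c "
from h import *
st()"
```

```text
t 12.25 grasp rig mm [-84.8  -1.1   3.8] ang 2.6 r 84.8 F [  3.37   4.21 -12.42] Ft@85 resist 12.23 w 23.3 gf 23.796998262405396
q [ 19.3  36.8  77.6 -39.5  79.3 115.3] lean 39.9
```

move_arm([
  [[0, 0.109, -0.1], [0, 0, 0]],
  [[0, 0.118, -0.09], [0, 0, 0]],
])

```text
time_s: 12.45
position: [0.5431, 0.1531, 0.1522]
tool_rot: [[0.994, 0.086, 0.07], [0.111, -0.763, -0.637], [-0.001, 0.64, -0.768]]
ft_force: [3.9, 2.7, -13.0]
grip_width: 0.0232
gripper_force: 24.1
```

```bash
python3 -c "
from h import *
st()"
```

```text
t 12.45 grasp rig mm [-82.8  -1.1  18.7] ang 12.7 r 84.9 F [ -2.22   4.18 -13.04] Ft@85 resist 13.19 w 23.2 gf 24.11729246377945
q [ 19.1  35.6  76.9 -39.3  80.6 114. ] lean 39.8
```

move_arm([
  [[0, 0.125, -0.08], [0, 0, 0]],
  [[0, 0.132, -0.068], [0, 0, 0]],
])

```text
time_s: 12.65
position: [0.5436, 0.1486, 0.1662]
tool_rot: [[0.994, 0.086, 0.071], [0.112, -0.764, -0.636], [-0.001, 0.64, -0.769]]
ft_force: [4.2, 6.8, -12.4]
grip_width: 0.0228
gripper_force: 24.5
```

```bash
python3 -c "
from h import *
st()"
```

```text
t 12.65 grasp rig mm [-78.3  -1.1  32.7] ang 22.7 r 84.9 F [ -6.29   4.87 -12.37] Ft@85 resist 13.82 w 22.8 gf 24.46466714143753
q [ 18.6  34.5  76.4 -39.2  81.5 112.6] lean 39.8
```

move_arm([
  [[0, 0.137, -0.057], [0, 0, 0]],
  [[0, 0.141, -0.045], [0, 0, 0]],
])

```text
time_s: 12.85
position: [0.5443, 0.142, 0.1791]
tool_rot: [[0.994, 0.087, 0.072], [0.112, -0.765, -0.635], [-0.0, 0.639, -0.77]]
ft_force: [3.1, 11.6, -10.9]
grip_width: 0.0232
gripper_force: 24.9
```

```bash
python3 -c "
from h import *
st()"
```

```text
t 12.85 grasp rig mm [-71.6  -1.1  45.6] ang 32.5 r 84.9 F [-11.16   4.3  -10.86] Ft@85 resist 15.13 w 23.2 gf 24.894732534885406
q [ 18.   33.4  76.  -39.2  82.2 111.2] lean 39.7
```

move_arm([
  [[0, 0, 0], [0, 0, 0]],
  [[0, 0, 0], [0, 0, 0]],
  [[0, 0, 0], [0, 0, 0]],
  [[0, 0, 0], [0, 0, 0]],
  [[0, 0, 0], [0, 0, 0]],
  [[0, 0, -0.4], [0, 0, 0]],
  [[0, 0, -0.8], [0, 0, 0]],
  [[0, 0, -0.8], [0, 0, 0]],
  [[0, 0, -0.8], [0, 0, 0]],
  [[0, 0, -0.8], [0, 0, 0]],
  [[0, -0.8, -0.4], [0, 0, 0]],
  [[0, -0.8, 0], [0, 0, 0]],
  [[0, 0, 0], [0, 0, 0]],
  [[0, 0, 0], [0, 0, 0]],
  [[0, 0, 0], [0, 0, 0]],
], claw=0)

```text
time_s: 14.35
position: [0.5239, 0.3278, 0.283]
tool_rot: [[0.994, 0.083, 0.071], [0.109, -0.762, -0.639], [0.001, 0.643, -0.766]]
ft_force: [-0.6, -0.9, -0.1]
grip_width: 0.0852
gripper_force: 0.0
```

```bash
python3 -c "
from h import *
st()
d=viewer.get_image('side')
for r in rungs(d): print(r)
e=viewer.get_image('top')
for r in rungs(e): print(r)
cv2.imwrite('pics/s2.png',cv2.resize(cv2.hconcat([np.ascontiguousarray(e['frame'][110:280,200:400,::-1]),np.ascontiguousarray(d['frame'][140:310,170:370,::-1])]),None,fx=2,fy=2,interpolation=2))"
```

```text
t 14.35 grasp rig mm [-258.6   -1.   149.5] ang 30.0 r 298.7 F [ 0.85 -0.65 -0.15] Ft@85 resist -1.05 w 85.2 gf 0.0
q [ 33.9  38.4  48.6 -37.3 109.7 109.9] lean 40.0
(np.int32(158), array([45., -1., 72.]), np.float64(121.8), 85)
(np.int32(149), array([ 72.,   5., -45.]), np.float64(-148.1), 85)
(np.int32(355), array([-68.,   2.,  45.]), np.float64(33.4), 81)
(np.int32(47), array([-45., -27., -71.]), np.float64(-57.7), 84)
(np.int32(398), array([56., -1., 68.]), np.float64(129.2), 88)
(np.int32(203), array([-70.,  -1.,  47.]), np.float64(34.1), 84)
(np.int32(144), array([-44.,   2., -71.]), np.float64(-58.2), 83)
```

View pics/s2.png

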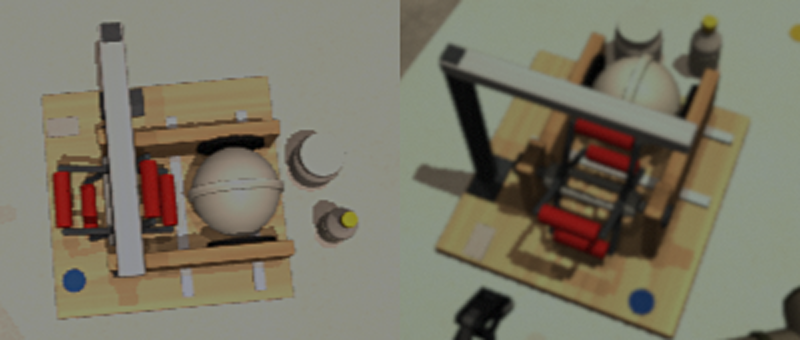

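The globe is closed (seam at 235,188 in the left crop). Jar and bottle have not moved and the gripper is well clear, so I'm handing in.

```bash
python3 -c "
from h import *
print(env.close_job())"
```

```text
the job is handed in; nothing more can be done
None
```

The globe's halves are closed and pressed together: grip force ended about 5 N above free running, roughly 65–75 N between the halves by estimate. The turnbuckle is released, I touched none of the bystanders (jar and bottle look unmoved; the cup was outside my last picture), and the job was handed in at about 14.5 s; no verdict came back.

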